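Feed the finial balls of one lane into the tray and hold the gate

ROBOT

A 6-joint arm with a two-finger parallel gripper is mounted at the origin on the work surface; the furniture and walls round the work are solid. World frame = base frame: x ahead of the robot, y to its left, z up, the work surface at z = 0. Lengths are in m, angles in rad, forces in N, time in s.
With the tool pointing down it reaches from about 0.375 to 0.9 m from the base axis. Payload 3.1 kg.
Tool frame: the origin (TCP) lies midway between the tips of the shut fingers; the grasp point (between the pads) lies 19 mm behind it; x points along the fingers, z is the direction in which the jaws open and shut, and the axes are right-handed (so a half turn about x gives the same grasp; the last joint's range is limited). The gripper opens to 85 mm and grips with 20 to 120 N. Pads are 22 mm wide; open, the fingers measure 114 mm over their backs; the gripper's body (76 mm by 85 mm) begins 54 mm behind the grasp point. The pads swing forward as they close: fully open they stand 13 mm farther back than shut.
Start: joints at [-1.442, 0.527, 1.433, -0, 1.181, -0.178], TCP at [0.189, -0.596, 0.231] pointing down, gripper open.
Joint ranges: [-3.08, 3.08], [-0.75, 2.2], [0.22, 2.44], [-1.43, 4.57], [0, 2.65], [-2.85, 2.85]. Speed limits (rad/s): [2.79, 2.79, 3.14, 3.14, 3.14, 3.14].

INTERFACE

Orientations are given as a unit quaternion [x, y, z, w].
In Python, from station import status, snapshot, camera_params, ticket gives the robot as it stands.
- The arm moves only by the tool arm_command, never from a script. Its argument "series" is a list that holds one entry, the list of rows, each a list of 4 numbers: the shift along the tool's x, y, z in mm, then the turn about the tool's x in rad. A call has 1 to 10 rows; each row shifts and turns the commanded pose from where the row before left it, along the tool's axes as they then stand; what a row does not reach is not made up. A row lasts 1/10 s, in which the tool goes at most 50 mm and 8.59 degrees, less where a joint would pass 70% of its speed; a pose out of reach is approached as far as the arm can. A call is refused whole if a number of a shift passes 50 or a number of a turn 0.15, either way. A call with a gripper value outside its range is refused whole. "jaw" is the opening in per cent of the stroke, from 0 (shut) to 100 (fully open), set as the call begins (left out, the last holds). The fingers move at their own pace and stop on an object; "force" is the grip in N (left out, the last holds). Time passes only in rows, so rows that do not move let the fingers close. It gives the time, the measured TCP pose, the force and the opening at its end, in the units of the state.
- status.sense(): the state, without advancing time (a new reading comes with each control period).
- snapshot(name): name is "side" or "top"; returns the picture (400x640x3 uint8, red, green, blue); there is no depth.
- camera_params(name): a dict with "fovy" (degrees; the focal length in pixels is half the picture's height over the tangent of half this angle, whatever the lens; pixels are square), "cx", "cy" (the principal point, pixels), "extrinsics" (4x4, takes a point from camera to world coordinates). Camera axes: x right, y down, z forward; pixel columns grow to the right and rows downward; lengths in m; the calibration is good to about 2 mm. A picture is of the moment at which its call begins. camera_params takes no time and is no camera call.
- ticket.sign_off(): hands the job in, once; it reports no verdict.
The state is a dict: "t": time; "q": joint angles; "qd": joint speeds; "tau": joint torques, N m; "tcp_pos": TCP position; "tool_rot": TCP orientation; "force": force on the tool from outside, world axes, zero at the start; "ft_torque": the same for the moment, N m; "finger_gap": opening from 0.0 (shut) to 1.0 (fully open).
Only numpy, scipy, OpenCV 4.12 (cv2) and the standard library are available. Lean on these libraries where they do the work, as an engineer would, in place of code of your own. Each camera call takes 0.05 s, during which the arm holds its last target. There are 200 camera calls.

TASK

Stand the small blue screw tray on the worktop under the outlet lip of the ball feeder so that it will catch the balls. Then pull the feeder's spring-loaded gate out by its black post until the pointer stands at the index mark, so that the four balls of the left lane run out into the tray while those of the right lane stay behind the gate. Finish while still holding the gate at the mark (it springs shut if let go), with nothing else in the place disturbed.

Things in the scene. Friction and masses are not known exactly. Their poses are not given: they have to be found in the camera images.
- feeder: Fixed two-lane gravity feeder: aluminium trough on a grey base. Origin on the worktop under its middle; x points uphill, away from the outlet, y to the left as one looks uphill. The trough, 60 mm wide, runs from its outlet lip at x = -0.10 to x = +0.09, rising 7 degrees; walls 20 mm high (tops 76 mm up at the lip, 99 mm at the back). Left lane y 2..26 mm, right lane y -26..-2 mm.
- left_lip (a point): Middle of the left lane's floor at the outlet lip, 56 mm above the worktop (underside of the lip 51 mm). The base stands 52 mm and more behind the lip, so the 35 mm high tray's rim slips under it. Balls leave the lip at up to 0.4 m/s and land about 10 to 50 mm in front of it.
- gate (a joint): Travel of the gate in m: 0 shut (as at the start), grows as it is pulled level to the feeder's right (its -y); 0.036 at the mark, end stop 0.060. A spring pulls it shut: 3 N at 0, 8 N at the mark. Its blade crosses both lanes at feeder x = -0.055: the left lane opens between 0.018 and 0.026, the right lane lets its balls go from about 0.045.
- post (a point): Grip point of the gate's black upright pull post, 105 mm above the worktop, at feeder x = -0.055, y = -0.110 when shut; moves with the gate. The post is 18 mm thick from 80 to 120 mm up, with a 24 mm head to 129 mm. 40 mm are free between it and the grey guide housing beside the trough (feeder x -68..-28, y -61..-31 mm, top 90 mm).
- pointer (a point): Tip of the pointer, a thin steel bar across the gate's strap (the 10 mm wide steel bar between post and trough, top 80 mm up), 30 mm nearer the trough than the post; moves with the gate.
- mark (a point): The index mark: dark line and 3 mm wide upright pin (top 75 mm up) on a 14 mm wide aluminium bar that runs to the right in front of the gate's strap (feeder x -80..-66 mm, top 65 mm). It lies 36 mm to the right of the pointer while the gate is shut; the gate is at the mark when the pointer is level with it along feeder y.
- tray: Small blue rectangular tray with a few fixed screws on its floor, loose, about 50 g: 91 mm (x) by 136 mm (y) by 35 mm high, origin at the centre of its underside, z up. Open on top; floor 4 to 7 mm thick, walls about 10 mm thick leaning outward, so the middle of a long wall lies 40 mm from the centre along x. Take it by a wall, one finger inside.
- spool: Bystander: reel of solder standing on end, 58 mm across, 52 mm high; origin under its centre.
- brown_tape: Bystander: roll of brown tape lying flat, 84 mm across, 30 mm high; origin under its centre.
- mug: Bystander: mug with an ear, 74 mm across, 88 mm high; origin under its centre.
- ball_l0_center (a point): Centre of a brass ball, 18 mm across, 25 g, one of four queued in the left lane behind the gate.
- ball_l1_center (a point): Centre of a brass ball, 18 mm across, 25 g, one of four queued in the left lane behind the gate.
- ball_l2_center (a point): Centre of a brass ball, 18 mm across, 25 g, one of four queued in the left lane behind the gate.
- ball_l3_center (a point): Centre of a brass ball, 18 mm across, 25 g, one of four queued in the left lane behind the gate.
- ball_r0_center (a point): Centre of a brass ball, 18 mm across, 25 g, one of four queued in the right lane behind the gate.
- ball_r1_center (a point): Centre of a brass ball, 18 mm across, 25 g, one of four queued in the right lane behind the gate.
- ball_r2_center (a point): Centre of a brass ball, 18 mm across, 25 g, one of four queued in the right lane behind the gate.
- ball_r3_center (a point): Centre of a brass ball, 18 mm across, 25 g, one of four queued in the right lane behind the gate.

How it is judged:
By the outcome, as a careful person would: the job done as asked, in the order asked, and still so for the second after the job is handed in, while the arm keeps its last pose, push and grip.
It also fails if it takes over 51 s, if anything falls off the work surface, if the arm or the gripper's body presses on something with over 40 N, if the wrist force passes 120 N, or if a joint passes its speed limit or range.

## Working session

There is one attempt and no reset: what is moved stays moved. The work goes in short steps, Python scripts to look and compute and a tool call to move; the robot and the scene stay as the last step left them, time stands still between calls to the robot, and variables do not carry over. Pictures are saved under pics/ and viewed, about 8 in all and at most 12, crops included, and the job is handed in when it is done.

Besides the shell and the picture viewer there is one more tool, called after ">>>" as name([rows], argument=value, ...), one row to a line, values as JSON. arm_command: Moves the arm, as the interface text tells. Its arguments: {"type":"object","properties":{"series":{"type":"array"},"jaw":{"type":"number"},"force":{"type":"number"}},"required":["series"]}

```bash
mkdir -p pics; ls; cat > h.py <<'E'
import numpy as np, cv2
from station import status, snapshot, camera_params, ticket
def snap(n,f):
    im=snapshot(n); cv2.imwrite('pics/'+f,im[:,:,::-1]); return im
def K(n):
    p=camera_params(n); f=200/np.tan(np.radians(p['fovy'])/2); return f,p['cx'],p['cy'],np.array(p['extrinsics'])
def ray(n,u,v):
    f,cx,cy,E=K(n); d=E[:3,:3]@np.array([(u-cx)/f,(v-cy)/f,1]); return E[:3,3],d
def onz(n,u,v,z):
    o,d=ray(n,u,v); return o+d*(z-o[2])/d[2]
def proj(n,P):
    f,cx,cy,E=K(n); c=E[:3,:3].T@(np.array(P)-E[:3,3]); return [round(float(cx+f*c[0]/c[2]),1),round(float(cy+f*c[1]/c[2]),1)]
def tri(a,ua,va,b,ub,vb):
    o1,d1=ray(a,ua,va);o2,d2=ray(b,ub,vb)
    s=np.linalg.lstsq(np.c_[d1,-d2],o2-o1,rcond=None)[0]; p,q=o1+s[0]*d1,o2+s[1]*d2; return (p+q)/2,np.linalg.norm(p-q)
E
python3 - <<'E'
from h import *
np.set_printoptions(precision=3,suppress=True)
for n in('top','side'):
    snap(n,n+'0.png'); print(n,camera_params(n))
print(status.sense())
E
```

```text
pics
top {'fovy': 43.37396662624599, 'cx': 325.2402520821664, 'cy': 200.93172137646013, 'extrinsics': array([[-0.026, -0.984,  0.176,  0.312],
       [-1.   ,  0.028,  0.005,  0.057],
       [-0.01 , -0.176, -0.984,  1.337],
       [ 0.   ,  0.   ,  0.   ,  1.   ]])}
side {'fovy': 56.1443767917492, 'cx': 317.76080493777, 'cy': 208.28639332961558, 'extrinsics': array([[ 0.608,  0.572, -0.551,  1.012],
       [ 0.794, -0.433,  0.427, -0.349],
       [ 0.005, -0.697, -0.717,  0.732],
       [ 0.   ,  0.   ,  0.   ,  1.   ]])}
{'t': 0.1, 'q': array([-1.442,  0.528,  1.434, -0.   ,  1.181, -0.178]), 'qd': array([ 0.   , -0.003, -0.003,  0.001, -0.001, -0.   ]), 'tau': array([ -0.   , -44.331, -17.859,  -0.   ,   0.004,  -0.   ]), 'tcp_pos': array([ 0.189, -0.595,  0.23 ]), 'tool_rot': array([ 0.418,  0.571, -0.417,  0.57 ]), 'force': array([ 0.717, -0.858, -0.378]), 'ft_torque': array([-0.003,  0.002,  0.061]), 'finger_gap': 0.9995976586045684}
```

View pics/top0.png

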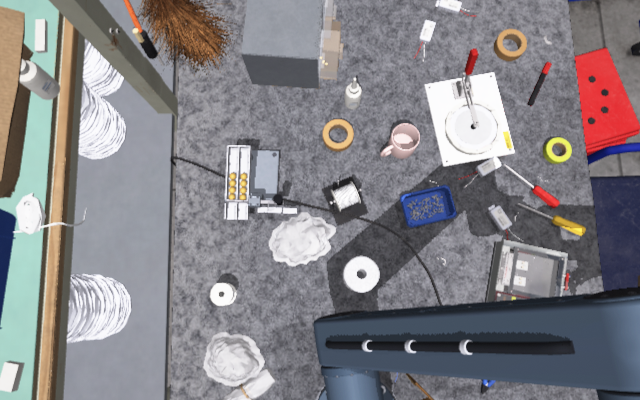

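View pics/side0.png

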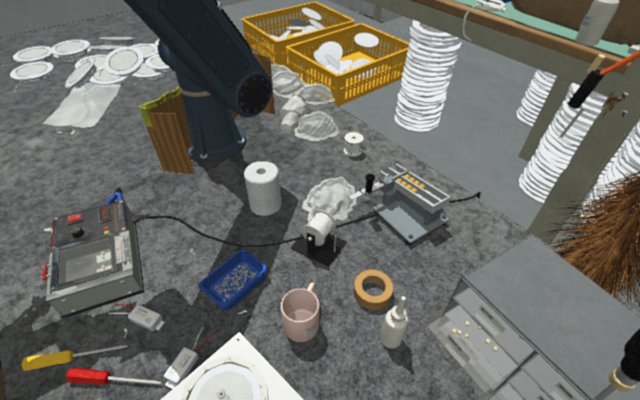

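```bash
python3 - <<'E'
import cv2,numpy as np
t=cv2.imread('pics/top0.png');s=cv2.imread('pics/side0.png')
a=cv2.resize(t[135:310,200:365],None,fx=3.4,fy=3.4,interpolation=cv2.INTER_CUBIC)[:595,:400*2]
cv2.imwrite('pics/c1.png',a)
cv2.imwrite('pics/c2.png',cv2.resize(s[130:260,300:480],None,fx=4.4,fy=4.4,interpolation=cv2.INTER_CUBIC))
E
```

```text
(no output)
```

View pics/c1.png

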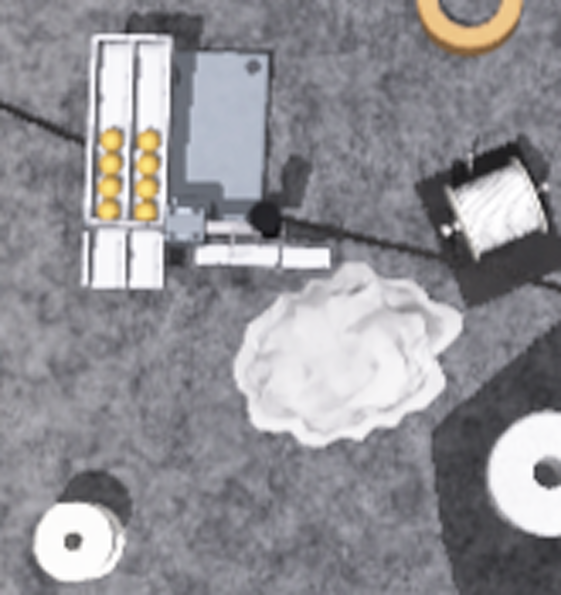

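View pics/c2.png

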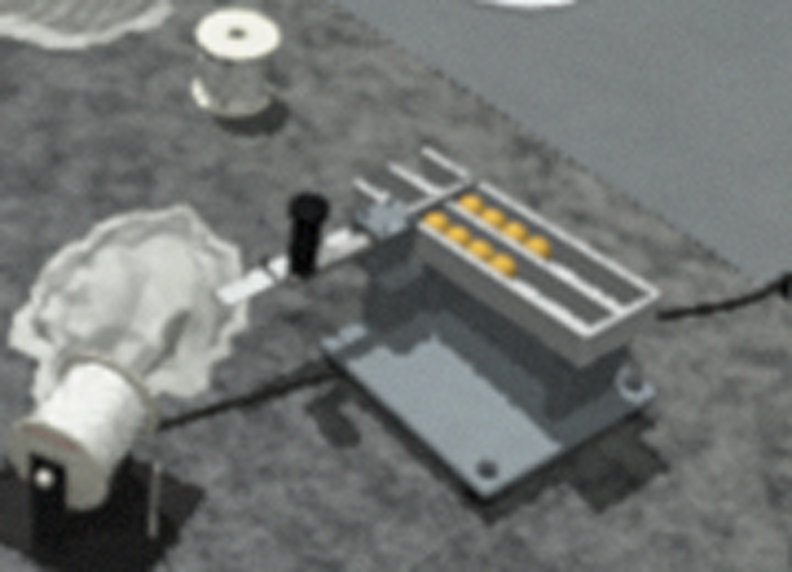

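```bash
python3 - <<'E'
from h import *
from scipy.spatial.transform import Rotation as R
np.set_printoptions(precision=4,suppress=True)
t=cv2.imread('pics/top0.png'); s=cv2.imread('pics/side0.png')
c=lambda x,y:(200+x/3.4,135+y/3.4)
d=lambda x,y:(300+x/4.4,130+y/4.4)
LL=onz('top',*c(82,288),.076);LR=onz('top',*c(164,288),.076)
BL=onz('top',*c(92,37),.099);BR=onz('top',*c(172,37),.099)
print('corners',LL,LR,BL,BR,'w',np.linalg.norm(LL-LR),np.linalg.norm(BL-BR),'len',np.linalg.norm((LL+LR-BL-BR)/2))
ax=((BL+BR)-(LL+LR))[:2];ax/=np.linalg.norm(ax);print('yaw',np.degrees(np.arctan2(ax[1],ax[0])))
hd=onz('top',*c(265,218),.129)
print('head top',hd,'tri',tri('top',*c(265,218),'side',*d(309,203)))
# balls, tray masks
for n,im in(('top',t),('side',s)):
    h=cv2.cvtColor(im,cv2.COLOR_BGR2HSV)
    m=cv2.inRange(h,(105,120,40),(125,255,255))
    k,l,st,ce=cv2.connectedComponentsWithStats(m)
    i=1+st[1:,4].argsort()[::-1][:3]; print(n,st[i].tolist())
    j=i[0] if n=='top' else [q for q in i if 190<st[q,0]<215][0]
    r=cv2.minAreaRect(np.argwhere(l==j)[:,::-1].astype(np.float32)); print(r)
    for b in cv2.boxPoints(r): print(b,onz(n,*b,.035))
ob=[tri('top',*c(*a),'side',*d(*b)) for a,b in (((82,288),(424,150)),((172,37),(585,333)),((92,37),(658,293)))]
print(ob)
sp=onz('top',*c(77,541),.052);print('spool',sp)
print('mark',onz('top',*c(281,257),.065),'ptr',onz('top',*c(233,240),.08))
print('tissue',onz('top',*c(240,350),0.04),onz('top',*c(350,262),0.04))
S=status.sense();print(R.from_quat(S['tool_rot']).as_matrix())
E
```

```text
corners [0.4968 0.3208 0.076 ] [0.4951 0.2595 0.076 ] [0.6838 0.3101 0.099 ] [0.6821 0.2499 0.099 ] w 0.06125940247333478 0.06024411130149292 len 0.18864698878302041
yaw -3.091504414191006
head top [0.5363 0.1783 0.129 ] tri (array([0.5372, 0.1793, 0.1276]), np.float64(0.002080451971037424))
top [[400, 185, 57, 43, 1218], [0, 210, 16, 108, 887], [588, 143, 52, 21, 429]]
((427.7647399902344, 205.55880737304688), (34.440059661865234, 51.175018310546875), 75.96376037597656)
[398.7647 195.0588] [ 0.5556 -0.1306  0.035 ]
[448.4118 182.647 ] [ 0.5853 -0.2633  0.035 ]
[456.7647 216.0588] [ 0.4956 -0.2788  0.035 ]
[407.1177 228.4706] [ 0.4666 -0.1477  0.035 ]
side [[199, 250, 69, 60, 1677], [105, 192, 17, 13, 96], [228, 280, 4, 5, 12]]
((234.17698669433594, 278.34515380859375), (40.07470703125, 64.34530639648438), 48.8140754699707)
[196.7699 284.4514] [ 0.5004 -0.2818  0.035 ]
[245.1947 242.0797] [ 0.4609 -0.1399  0.035 ]
[271.584 272.239] [ 0.5714 -0.1362  0.035 ]
[223.1593 314.6107] [ 0.599  -0.2699  0.035 ]
[(array([0.4984, 0.3228, 0.0699]), np.float64(0.002068321891955452)), (array([0.6829, 0.2507, 0.0985]), np.float64(0.0017730138782912708)), (array([0.6853, 0.3112, 0.0951]), np.float64(0.0006482684416963323))]
spool [0.3112 0.3278 0.052 ]
mark [0.5179 0.173  0.065 ] ptr [0.5293 0.2073 0.08  ]
tissue [0.4511 0.2073 0.04  ] [0.5166 0.1223 0.04  ]
[[-0.0003  0.9533  0.302 ]
 [ 0.002   0.302  -0.9533]
 [-1.      0.0003 -0.002 ]]
```

>>> arm_command([
  [[0, 0, 0, -0.148], [0, 0, 0, -0.148], [0, 0, 0, -0.148], [0, 0, 0, -0.148], [0, 0, 0, -0.148], [0, 0, 0, -0.148], [0, 0, 0, -0.148], [0, 0, 0, -0.148], [0, 0, 0, -0.148], [0, 0, 0, -0.148]],
], jaw=50, force=30)

```text
t: 1.1
tcp_pos: [0.1887, -0.5954, 0.2307]
tool_rot: [-0.078, 0.703, 0.079, 0.703]
force: [0.1, 0.4, -0.3]
finger_gap: 0.502
```

```bash
cat >> h.py <<'E'
from scipy.spatial.transform import Rotation as R
def to(P,zang=None):
    S=status.sense();M=R.from_quat(S['tool_rot']).as_matrix()
    za=np.degrees(np.arctan2(M[1,2],M[0,2])); sh=M.T@(np.array(P)-S['tcp_pos'])*1000
    print('t',round(S['t'],2),'tcp',S['tcp_pos'].round(4),'zang',za.round(2),'tilt',M[:,0].round(3),'F',S['force'].round(1),'gap',round(S['finger_gap'],3),'j',S['q'].round(2))
    print('shift mm',sh.round(1),'turn',None if zang is None else round(np.radians(za-zang),3))
E
python3 -c "
from h import *
to([.487,-.214,.10],12.6)"
```

```text
t 1.1 tcp [ 0.1887 -0.5954  0.2307] zang 12.73 tilt [-0.     0.001 -1.   ] F [ 0.1  0.4 -0.3] gap 0.502 j [-1.44  0.53  1.43 -0.    1.18 -1.66]
shift mm [131.2 306.1 374.9] turn 0.002
```

>>> arm_command([
  [[10, 30.6, 37.5, 0], [10, 30.6, 37.5, 0], [10, 30.6, 37.5, 0], [10, 30.6, 37.5, 0], [10, 30.6, 37.5, 0], [10, 30.6, 37.5, 0], [10, 30.6, 37.5, 0], [10, 30.6, 37.5, 0], [10, 30.6, 37.5, 0], [10, 30.6, 37.5, 0]],
])

```text
t: 2.1
tcp_pos: [0.4903, -0.2148, 0.1307]
tool_rot: [-0.076, 0.703, 0.076, 0.703]
force: [-0.1, -0.7, 0.3]
finger_gap: 0.502
```

>>> arm_command([
  [[0, 0, 0, 0], [0, 0, 0, 0]],
])

```text
t: 2.3
tcp_pos: [0.4897, -0.2152, 0.1307]
tool_rot: [-0.077, 0.703, 0.078, 0.702]
force: [-0.4, 0.3, 0.1]
finger_gap: 0.497
```

```bash
python3 -c "
from h import *
to([.487,-.214,.022],12.6)
a=snap('top','t1.png');b=snap('side','s1.png')
print(proj('top',[.487,-.214,.035]),proj('side',[.487,-.214,.035]))
m=np.vstack([cv2.resize(a[150:250,350:510],None,fx=3,fy=3),cv2.resize(b[200:300,190:350],None,fx=3,fy=3)])
cv2.imwrite('pics/m1.png',m[:,:,::-1])"
```

```text
t 2.3 tcp [ 0.4897 -0.2152  0.1307] zang 12.57 tilt [-0.001  0.    -1.   ] F [-0.4  0.3  0.1] gap 0.497 j [-0.62  0.55  1.75 -0.    0.84 -0.84]
shift mm [108.7   1.7  -2.2] turn -0.001
[432.1, 220.0] [222.2, 264.8]
```

View pics/m1.png

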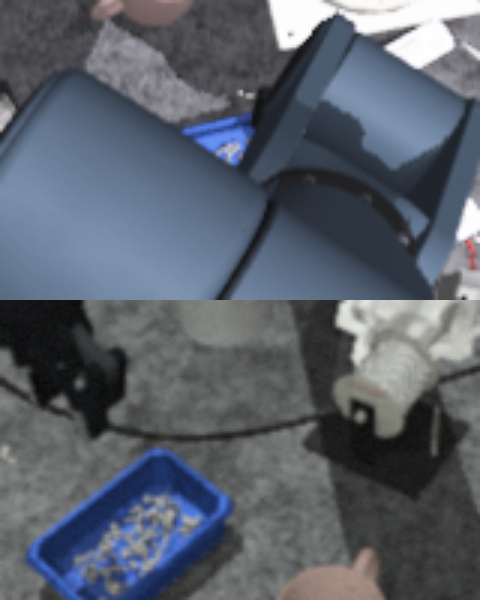

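>>> arm_command([
  [[30, 1, -1, 0], [30, 1, -1, 0], [30, 0, -1, 0], [15, 0, 0, 0], [10, 0, 0, 0], [0, 0, 0, 0]],
])

```text
t: 3.0
tcp_pos: [0.4851, -0.2163, 0.0155]
tool_rot: [-0.075, 0.704, 0.076, 0.703]
force: [-0.2, -0.1, 0.1]
finger_gap: 0.499
```

>>> arm_command([
  [[0, 0, 0, 0], [0, 0, 0, 0], [0, 0, 0, 0], [0, 0, 0, 0], [0, 0, 0, 0], [0, 0, 0, 0], [0, 0, 0, 0]],
], jaw=0, force=35)

```text
t: 3.7
tcp_pos: [0.4867, -0.2158, 0.0174]
tool_rot: [-0.077, 0.702, 0.076, 0.704]
force: [-3.0, -0.9, 6.3]
finger_gap: 0.071
```

>>> arm_command([
  [[-10, 0, 0, 0], [-20, 0, 0, 0], [-30, 0, 0, 0], [-30, 0, 0, 0], [-30, 0, 0, 0], [-10, 0, 0, 0], [0, 0, 0, 0]],
])

```text
t: 4.4
tcp_pos: [0.4869, -0.2155, 0.1479]
tool_rot: [-0.077, 0.702, 0.076, 0.704]
force: [0.3, 0.1, -1.0]
finger_gap: 0.068
```

```bash
python3 -c "
from h import *
to([.4,.3,.15],-3.1)
b=snap('side','s2.png')
cv2.imwrite('pics/m2.png',cv2.resize(b[130:330,130:350],None,fx=2.5,fy=2.5)[:,:,::-1])"
```

```text
t 4.4 tcp [ 0.4869 -0.2155  0.1479] zang 12.4 tilt [ 0.003 -0.002 -1.   ] F [ 0.3  0.1 -1. ] gap 0.068 j [-0.63  0.52  1.75  0.    0.87 -0.84]
shift mm [ -3.4 522.1  25.8] turn 0.27
```

View pics/m2.png

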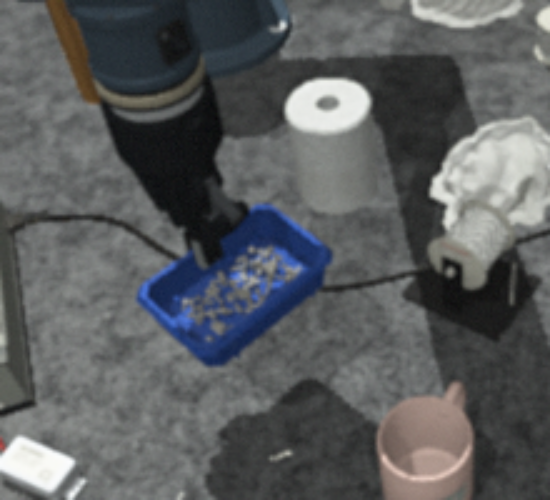

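>>> arm_command([
  [[-25, 0, 0, 0.067], [-25, 0, 0, 0.067], [-25, 0, 0, 0.067], [0, 0, 0, 0.067], [0, 0, 0, 0]],
])

```text
t: 4.95
tcp_pos: [0.4855, -0.2148, 0.2202]
tool_rot: [0.019, 0.708, -0.018, 0.706]
force: [-0.5, 0.3, -0.8]
finger_gap: 0.069
```

```bash
python3 -c "
from h import *
to([.3967,.3116,.222],-3.1)"
```

```text
t 4.95 tcp [ 0.4855 -0.2148  0.2202] zang -2.97 tilt [-0.002  0.001 -1.   ] F [-0.5  0.3 -0.8] gap 0.069 j [-0.63  0.42  1.68  0.    1.05 -0.58]
shift mm [  -0.9  521.1 -116. ] turn 0.002
```

>>> arm_command([
  [[0, 15, -4, 0], [0, 30, -7, 0], [0, 40, -9, 0], [0, 45, -10, 0], [0, 45, -10, 0], [0, 45, -10, 0], [0, 45, -10, 0], [0, 45, -10, 0], [0, 45, -10, 0], [0, 45, -10, 0]],
])

```text
t: 5.95
tcp_pos: [0.4143, 0.191, 0.22]
tool_rot: [0.018, 0.708, -0.018, 0.706]
force: [0.7, -0.7, 0.2]
finger_gap: 0.067
```

>>> arm_command([
  [[0, 40, -9, 0], [0, 35, -8, 0], [0, 28, -6, 0], [0, 18, -3, 0], [0, 0, 0, 0], [0, 0, 0, 0], [0, 0, 0, 0]],
])

```text
t: 6.65
tcp_pos: [0.3965, 0.3102, 0.2206]
tool_rot: [0.018, 0.708, -0.019, 0.706]
force: [-0.7, -0.3, -0.4]
finger_gap: 0.065
```

```bash
python3 -c "
from h import *
to([.3967,.3116,.023],-3.1)"
```

```text
t 6.65 tcp [0.3965 0.3102 0.2206] zang -2.98 tilt [-0.002 -0.001 -1.   ] F [-0.7 -0.3 -0.4] gap 0.065 j [ 0.44  0.38  1.74 -0.    1.02  0.49]
shift mm [197.6   1.7   0.6] turn 0.002
```

>>> arm_command([
  [[20, 0, 0, 0], [40, 0, 0, 0], [40, 0, 0, 0], [40, 0, 0, 0], [30, 0, 0, 0], [15, 0, 0, 0], [10, 0, 0, 0], [0, 0, 0, 0]],
])

```text
t: 7.45
tcp_pos: [0.397, 0.3101, 0.0253]
tool_rot: [0.018, 0.708, -0.019, 0.706]
force: [0.2, 0.1, -0.6]
finger_gap: 0.065
```

```bash
python3 -c "
from h import *
to([.4267,.310,.023],-3.1)
a=snap('top','t3.png');b=snap('side','s3.png')
m=np.hstack([cv2.resize(a[135:315,190:340],None,fx=2.6,fy=2.6),cv2.resize(b[100:280,310:460],None,fx=2.6,fy=2.6)])
cv2.imwrite('pics/m3.png',m[:,:,::-1])"
```

```text
t 7.45 tcp [0.397  0.3101 0.0253] zang -3.05 tilt [-0.002 -0.001 -1.   ] F [ 0.2  0.1 -0.6] gap 0.065 j [ 0.44  0.72  1.88 -0.    0.55  0.49]
shift mm [ 2.3  1.5 29.6] turn 0.001
```

View pics/m3.png

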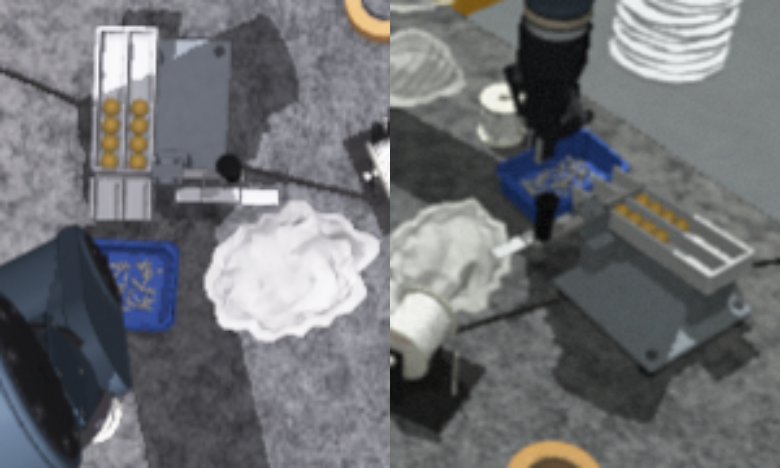

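>>> arm_command([
  [[3, 0, 0, 0], [0, 0, 8, 0], [0, 0, 11, 0], [0, 0, 11, 0], [0, 0, 0, 0], [3, 0, 0, 0], [2, 0, 0, 0], [0, 0, 0, 0]],
])

```text
t: 8.35
tcp_pos: [0.427, 0.3095, 0.0182]
tool_rot: [0.018, 0.707, -0.018, 0.707]
force: [0.9, -0.6, 2.2]
finger_gap: 0.067
```

>>> arm_command([
  [[0, 0, 0, 0], [0, 0, 0, 0], [0, 0, 0, 0], [0, 0, 0, 0]],
], jaw=35)

```text
t: 8.75
tcp_pos: [0.4271, 0.3096, 0.0183]
tool_rot: [0.018, 0.707, -0.018, 0.707]
force: [0.2, 0.3, -0.8]
finger_gap: 0.351
```

```bash
python3 -c "
from h import *
to([.4267,.310,.15],-3.1)"
```

```text
t 8.75 tcp [0.4271 0.3096 0.0183] zang -2.97 tilt [-0. -0. -1.] F [ 0.2  0.3 -0.8] gap 0.351 j [0.42 0.75 1.82 0.   0.57 0.47]
shift mm [-131.7    0.4   -0.5] turn 0.002
```

>>> arm_command([
  [[-10, 0, 0, 0], [-30, 0, 0, 0], [-45, 0, 0, 0], [-45, 0, 0, 0], [-45, 0, 0, 0], [-27, 0, 0, 0], [0, 0, 0, 0]],
])

```text
t: 9.45
tcp_pos: [0.4297, 0.3108, 0.2255]
tool_rot: [0.02, 0.703, -0.017, 0.71]
force: [-0.5, 0.3, 0.0]
finger_gap: 0.35
```

>>> arm_command([
  [[0, -25, 23, 0], [0, -25, 23, 0], [0, -25, 23, 0], [0, -25, 23, 0], [0, -25, 23, 0], [0, 0, 0, 0], [0, 0, 0, 0]],
], jaw=70)

```text
t: 10.15
tcp_pos: [0.5349, 0.1781, 0.2193]
tool_rot: [0.019, 0.708, -0.019, 0.706]
force: [-0.6, 0.6, -0.0]
finger_gap: 0.7
```

```bash
python3 -c "
from h import *
to([.536,.178,.086],-3.1)
a=snap('top','t4.png');b=snap('side','s4.png')
m=np.hstack([cv2.resize(a[135:315,190:340],None,fx=2.6,fy=2.6),cv2.resize(b[100:280,310:460],None,fx=2.6,fy=2.6)])
cv2.imwrite('pics/m4.png',m[:,:,::-1])"
```

```text
t 10.15 tcp [0.5349 0.1781 0.2193] zang -3.09 tilt [-0.003  0.    -1.   ] F [-0.6  0.6 -0. ] gap 0.7 j [0.12 0.46 1.6  0.   1.08 0.18]
shift mm [133.3   0.    1.5] turn 0.0
```

View pics/m4.png

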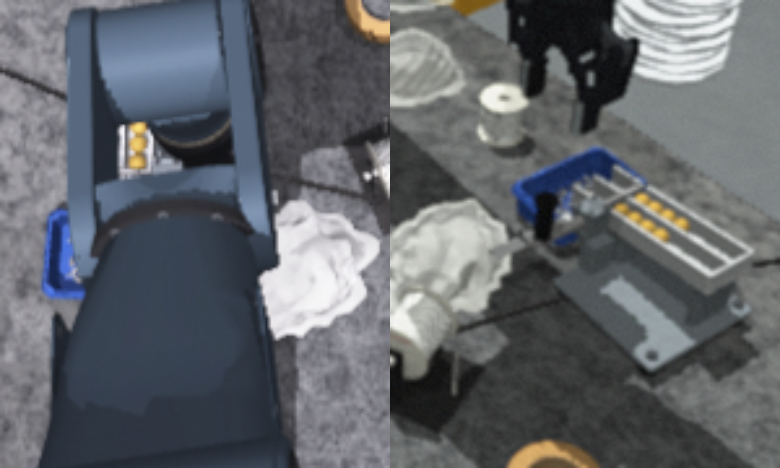

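>>> arm_command([
  [[30, 0, 1, 0], [40, 0, 0, 0], [30, 0, 0, 0], [20, 0, 0, 0], [12, 0, 0, 0], [0, 0, 0, 0], [0, 0, 0, 0]],
])

```text
t: 10.95
tcp_pos: [0.5368, 0.1793, 0.0889]
tool_rot: [0.018, 0.707, -0.018, 0.707]
force: [0.3, -0.1, -0.6]
finger_gap: 0.704
```

>>> arm_command([
  [[0, 0, 0, 0], [0, 0, 0, 0], [0, 0, 0, 0], [0, 0, 0, 0], [0, 0, 0, 0], [0, 0, 0, 0]],
], jaw=0, force=60)

```text
t: 11.55
tcp_pos: [0.5377, 0.1788, 0.0895]
tool_rot: [0.019, 0.706, -0.018, 0.708]
force: [0.4, 0.5, 6.3]
finger_gap: 0.243
```

```bash
python3 -c "
from h import *
to([.536-.00194,.178-.0359,.087],-3.1)
b=snap('side','s5.png')
for n,z in(('top',.035),):
  for uv in((207.3,250),(217,216.5)): print(onz(n,*uv,z))
cv2.imwrite('pics/m5.png',cv2.resize(b[130:240,320:460],None,fx=5,fy=5,interpolation=cv2.INTER_CUBIC)[:,:,::-1])"
```

```text
t 11.55 tcp [0.5377 0.1788 0.0895] zang -2.99 tilt [ 0.003  0.    -1.   ] F [0.4 0.5 6.3] gap 0.243 j [0.12 0.65 1.7  0.   0.79 0.18]
shift mm [  2.5 -36.8  -1.7] turn 0.002
[0.42475293 0.37226139 0.035     ]
[0.51182706 0.3480956  0.035     ]
```

View pics/m5.png

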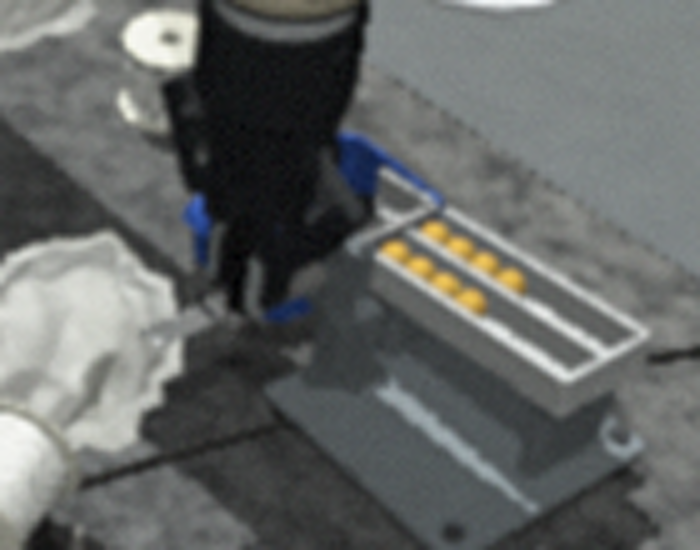

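>>> arm_command([
  [[0, 0, 0, 0], [0, 0, 0, 0], [4, 0, -1, 0], [0, 0, 0, 0]],
], jaw=45)

```text
t: 12.0
tcp_pos: [0.5348, 0.1786, 0.0835]
tool_rot: [0.018, 0.708, -0.019, 0.706]
force: [-0.3, -0.1, 0.2]
finger_gap: 0.451
```

>>> arm_command([
  [[0, 0, 0, 0], [0, 0, 0, 0], [0, 0, 0, 0], [0, 0, 0, 0], [0, 0, 0, 0]],
], jaw=0, force=60)

```text
t: 12.5
tcp_pos: [0.5376, 0.1787, 0.0843]
tool_rot: [0.019, 0.706, -0.018, 0.708]
force: [5.1, -0.7, -4.2]
finger_gap: 0.214
```

```bash
python3 -c "
from h import *
to([.536-.00194,.178-.0359,.086],-3.1)"
```

```text
t 12.5 tcp [0.5376 0.1787 0.0843] zang -2.99 tilt [ 0.004  0.    -1.   ] F [ 5.1 -0.7 -4.2] gap 0.214 j [ 0.12  0.66  1.7  -0.    0.78  0.18]
shift mm [ -1.7 -36.7  -1.7] turn 0.002
```

>>> arm_command([
  [[0, -4, 0, 0], [0, -8, 0, 0], [0, -8, 0, 0], [0, -8, 0, 0], [0, -5, 0, 0], [0, -3, 0, 0], [0, 0, 0, 0], [0, 0, 0, 0], [0, 0, 0, 0], [0, 0, 0, 0]],
])

```text
t: 13.5
tcp_pos: [0.5356, 0.1445, 0.0834]
tool_rot: [0.02, 0.706, -0.018, 0.708]
force: [7.4, 6.7, -11.6]
finger_gap: 0.214
```

```bash
python3 -c "
from h import *
to([.5376-.0019,.1787-.036,.0843],-3.1)
a=snap('top','t6.png');b=snap('side','s6.png')
m=np.hstack([cv2.resize(a[145:265,190:330],None,fx=2.8,fy=4),cv2.resize(b[130:250,330:430],None,fx=4,fy=4,interpolation=cv2.INTER_CUBIC)])
cv2.imwrite('pics/m6.png',m[:,:,::-1])"
```

```text
t 13.5 tcp [0.5356 0.1445 0.0834] zang -3.05 tilt [ 0.004  0.003 -1.   ] F [  7.4   6.7 -11.6] gap 0.214 j [0.06 0.65 1.73 0.   0.76 0.11]
shift mm [-0.9 -1.8  0.2] turn 0.001
```

View pics/m6.png

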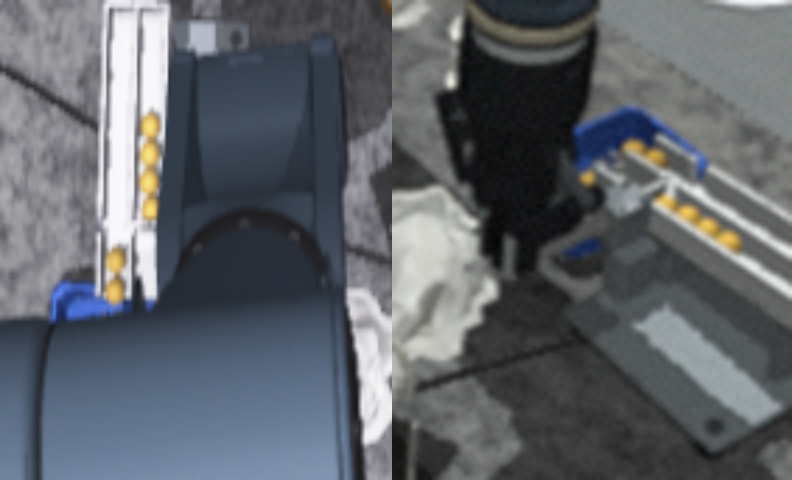

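>>> arm_command([
  [[1, -1, 1, 0], [0, -1, 0, 0], [0, 0, 0, 0], [0, 0, 0, 0], [0, 0, 0, 0], [0, 0, 0, 0], [0, 0, 0, 0], [0, 0, 0, 0], [0, 0, 0, 0], [0, 0, 0, 0]],
])

```text
t: 14.6
tcp_pos: [0.5355, 0.1428, 0.0833]
tool_rot: [0.02, 0.706, -0.018, 0.708]
force: [3.0, 8.4, -2.2]
finger_gap: 0.21
```

```bash
python3 -c "
from h import *
to([.5376-.0019,.1787-.036,.0843],-3.1)
a=snap('top','t7.png');b=snap('side','s7.png')
fx=np.array([.9985,-.054,0]);fy=np.array([.054,.9985,0]);O=np.array([.5958,.2848,0])
P=lambda x,y,z:O+x*fx+y*fy+[0,0,z]
for k,p in dict(ptr=P(-.06,-.116,.08),mark=P(-.073,-.116,.065),pin=P(-.073,-.116,.075)).items(): print(k,[round((q-o)*f) for q,o,f in zip(proj('side',p),(330,130),(6,6))])
cv2.imwrite('pics/m7.png',cv2.resize(b[130:225,330:430],None,fx=6,fy=6,interpolation=cv2.INTER_CUBIC)[:,:,::-1])"
```

```text
t 14.6 tcp [0.5355 0.1428 0.0833] zang -3.05 tilt [ 0.002  0.003 -1.   ] F [ 3.   8.4 -2.2] gap 0.21 j [0.06 0.65 1.73 0.   0.76 0.11]
shift mm [-1.  -0.1  0.2] turn 0.001
ptr [203, 359]
mark [181, 368]
pin [182, 351]
```

View pics/m7.png

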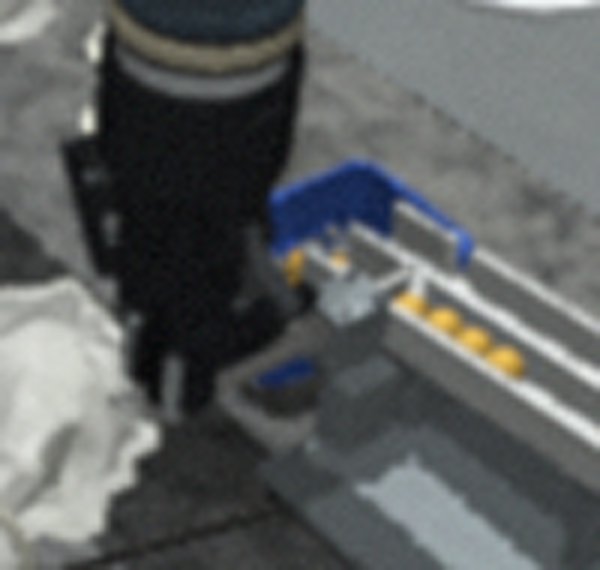

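>>> arm_command([
  [[0, 0, 0, 0], [0, 0, 0, 0], [0, 0, 0, 0], [0, 0, 0, 0], [0, 0, 0, 0], [0, 0, 0, 0], [0, 0, 0, 0], [0, 0, 0, 0]],
])

```text
t: 15.5
tcp_pos: [0.5355, 0.1428, 0.0833]
tool_rot: [0.02, 0.706, -0.018, 0.708]
force: [3.1, 7.3, -3.5]
finger_gap: 0.209
```

```bash
python3 -c "
from h import *
to([.5376-.0019,.1787-.036,.0843],-3.1)
a=snap('top','t8.png');b=snap('side','s8.png')
m=np.hstack([cv2.resize(a[140:290,190:330],None,fx=2.6,fy=2.6),cv2.resize(b[140:215,360:430],None,fx=5.2,fy=5.2,interpolation=cv2.INTER_CUBIC)])
cv2.imwrite('pics/m8.png',m[:,:,::-1])"
```

```text
t 15.5 tcp [0.5355 0.1428 0.0833] zang -3.05 tilt [ 0.002  0.003 -1.   ] F [ 3.1  7.3 -3.5] gap 0.209 j [0.06 0.65 1.73 0.   0.76 0.11]
shift mm [-1.  -0.1  0.2] turn 0.001
```

View pics/m8.png

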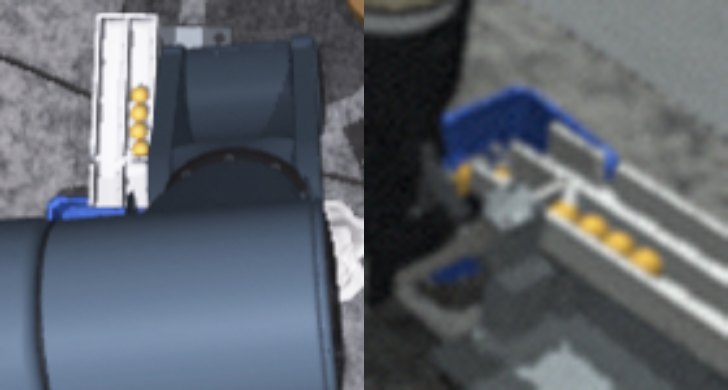

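```bash
python3 -c "
from station import ticket
print(ticket.sign_off())"
```

```text
the job is handed in; nothing more can be done
None
```

I stood the tray under the outlet lip, gripped the gate's post and pulled the gate to the mark. I handed the job in at about 15.6 s with the gate still held.

**What the last checks showed**
- **Gate:** the gripper moved 35.9 mm (36 mm wanted). The pull force was 7.3 to 8.4 N, against the 8 N spring force at the mark. The post did not slip in the grip, judging by the steady finger opening.
- **Balls:** the left lane is empty and all four right-lane balls are still behind the gate. I saw no ball on the worktop, as far as the views reach.
- **Tray:** it stands flat, with its rim under the lip. I saw nothing else disturbed.

**What I could not check**
- **Pointer at the mark:** the arm and gripper hid both in the two cameras. The gate position therefore rests on the measured travel and force, not on seeing the pointer.
- **Balls in the tray:** only two of the four could be seen. The other two were hidden from view, so I did not count all four.

My first grip on the post read 20.6 mm, too wide for the 18 mm post. I regripped about 5 mm lower, and it then read 18.2 mm.

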